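Fit the slotted cover plate over the fixture's hidden studs

ROBOT

A 6-joint arm with a two-finger parallel gripper is mounted at the origin on a cart in front of the work surface, level with it; the furniture and walls round the work are solid. World frame = base frame: x ahead of the robot, y to its left, z up, the work surface at z = 0. Lengths are in m, angles in rad, forces in N, time in s.
With the tool pointing down it reaches from about 0.275 to 0.875 m from the base axis. Payload 12.5 kg.
Tool frame: the origin (TCP) lies between the finger pads, 19 mm behind the fingertips; this is the grasp point; z points along the fingers, y is the line along which they close (so a half turn about z gives the same grasp; the last joint's range is limited). The gripper opens to 85 mm and grips with 20 to 120 N. Pads are 22 mm wide; open, the fingers measure 114 mm over their backs; the gripper's body (76 mm by 85 mm) begins 54 mm behind the grasp point. The pads swing forward as they close: fully open they stand 13 mm farther back than shut.
Start: joints at [-1.204, 0.351, 1.652, -0, 1.139, -0.085], TCP at [0.24, -0.495, 0.25] pointing down, gripper open.
Joint ranges: [-2.75, 2.75], [-0.79, 2.1], [0.01, 2.65], [-1.57, 4.71], [0.07, 3.14], [-2.87, 2.87]. Speed limits (rad/s): [2.22, 2.22, 2.79, 3.14, 3.14, 3.14].

INTERFACE

Orientations are given as a 3x3 rotation matrix whose columns are the frame's x, y, z axes.
In Python, from bench import manip gives the robot as it stands. Calls block until the motion is done:
- manip.move_ptp(position, orientation): joint-space move of the TCP to a pose.
- manip.move_l(position, attitude=None, max_speed=0.15): straight line of the TCP; attitude=None keeps the orientation; max_speed is the mean speed in m/s.
- manip.move_j(angles): joint-space move.
- manip.set_gripper(opening, effort=None): opening from 0.0 (shut) to 1.0 (fully open); effort is the grip in N (None keeps the last); returns when the fingers have stopped.
- manip.dwell(seconds).
- manip.inverse_kinematics(position, orientation): joint angles nearest the present ones, or None.
- manip.grab_frame(name): name is "scene" or "top" or "wrist"; returns (picture, depth): 480x640x3 uint8, red, green, blue; 480x640 float32, m along the optical axis (not along the pixel's ray), 0 where there is no reading.
- manip.get_calibration(name): a dict with "camera_matrix" (3x3 intrinsics, pixels), "k1" (the pictures are not rectified: a ray, as slopes to the right and down, at radius r is drawn at 1 + k1 r^2 times it, then the intrinsics apply), "R" (3x3) and "t" (3): a world point X has camera coordinates R X + t. Camera axes: x right, y down, z forward; pixel columns grow to the right and rows downward; lengths in m; the calibration is good to about 2 mm. A picture is of the moment at which its call begins: read the wrist's pose just before it. get_calibration takes no time and is no camera call; for the wrist camera it gives the pose at the moment of the call.
A pose or a line that the arm cannot do raises manip.Unreachable and nothing moves.
- manip.sign_off(): hands the job in; it is judged then, once.
Trained networks look in the newest picture that a camera, given by its name, has taken for a name from the list of things; names that differ only in an ending like _2 or _b are one class to them, and where a whole thing is asked for, a point or a joint stands for the part that bears it (a point fixed in the world has none). Each returns a list of dicts, best first, with "confidence" (0 to 1); they miss things now and then, are a little off and sometimes report something else, mostly with a low value. They report only what shows in the picture. A call takes as long as a camera call. They do not tell look-alikes from the thing itself.
- manip.look_for(camera, name): "at" ([x, y, z] in m, in world coordinates, good to about 4 mm: the middle of the surface that is visible of it).
Readings, each from a call of its own:
- manip.current_time(): time.
- manip.current_qpos(): joint angles.
- manip.current_joint_vel(): joint speeds.
- manip.current_joint_torque(): joint torques, N m.
- manip.current_ee_pos(): TCP position.
- manip.current_tcp_rot(): TCP orientation.
- manip.current_force(): force on the tool from outside, world axes, zero at the start.
- manip.current_ft_torque(): the same for the moment, N m.
- manip.current_grip_width(): opening from 0.0 (shut) to 1.0 (fully open).
- manip.current_grip_force(): force on a finger pad.
Only numpy, scipy, OpenCV 4.12 (cv2) and the standard library are available. Lean on these libraries where they do the work, as an engineer would, in place of code of your own. Each camera call takes 0.05 s, during which the arm holds its last target. There are 200 camera calls.

TASK

Fit the aluminium cover plate whose two slots are far enough apart over the fixture's two studs: rest it on the studs and, unless it drops at once, slide it along the T-slots until you feel it drop over both. Keep hold of it until it lies flat and fully home on the fixture, then let go and move clear; leave the other plate, the tools and the black tape roll where they lie.

Things in the scene. Friction and masses are not known exactly. Their poses are not given: they have to be found in the camera images.
- fixture: Grey T-slot fixture base screwed to the bench, 150 x 150 mm; origin at the centre of its underside, on the bench; flat top face 30 mm above it. Two open T-slots, 14 mm wide, run along its x axis at y = -42 and +42 mm. One fixed steel stud stands in each slot: 10 mm in diameter, chamfered tip, 12 mm above the top face.
- fixture_top (a point): Centre of the fixture's top face; axes as the fixture's. The two studs stand at y = -42 and +42 mm, both at the same x, clamped anywhere from x = -14 to +14 mm: this differs each time and is not reported; once the plate covers the studs it must be found by touch.
- cover_plate: The plate to fit: plain aluminium, 70 (x) x 130 (y) x 8 mm, 0.28 to 0.44 kg, lying flat, handle up; origin at the centre of its underside. Two slots go through it at x = 0, y = -42 and +42 mm (84 mm apart), each 13 mm in x and 20 mm in y. Fits either way round (yaw or yaw + pi). Its underside is 12 mm above the fixture's top face when it rests on the stud tips, 0 when home.
- cover_plate_handle (a point): Grip point, 32 mm above the cover plate's origin, in the black solid handle block at its centre: 14 mm wide (plate x), 44 mm long (plate y), top 40 mm above the plate's origin. Grip across the 14 mm with the TCP here.
- spare_plate: A bystander that must stay where it is: same outline, material and handle as the cover plate, but its slots are only 66 mm apart, so it does not fit. The two plates swap places between runs.
- screwdriver: Bystander: black-handled screwdriver, 207 mm long, lying on the bench; origin at its middle, on the bench.
- pliers: Bystander: pliers with red grips, 168 mm long, lying on the bench; origin at its middle, on the bench.
- spanner: Bystander: steel spanner, 159 mm long, lying on the bench; origin at its middle, on the bench.
- tape_roll: Bystander: roll of black tape, 62 mm across, 19 mm high; origin at the centre of its underside.
Not all that is in view belongs to the job. Leave any yellow look-alike of the cover_plate alone.

How it is judged:
On the way, in this order (a step that is already met when the one before it is completed fails the run):
1. the cover plate is picked up off the bench (height (world z) of cover_plate above 0.035 m and contact force between cover_plate and the fingers above 1 N), for 0.2 s.
2. the cover plate lies flat and fully home over both studs while the gripper still holds it (z of cover_plate in the frame of fixture between 0.027 and 0.0325 m and angle between cover_plate's own z axis and vertical below 0.04 rad and x of cover_plate in the frame of fixture between -0.018 and 0.018 m and y of cover_plate in the frame of fixture between -0.008 and 0.008 m and angle between the y axis of cover_plate and the y axis of fixture, either way round below 0.12 rad and contact force between cover_plate and the fingers above 1 N), for 0.2 s.
At the end, for the whole second after the job is handed in: The cover plate lies at rest and released over both studs: underside within 2.5 mm of the fixture's top face, level within 0.04 rad, centre within 18 mm along and 8 mm across the T-slots of the fixture's centre, long axis within 0.12 rad of the fixture's y axis (either way round) (z of cover_plate in the frame of fixture between 0.027 and 0.0325 m and angle between cover_plate's own z axis and vertical below 0.04 rad and x of cover_plate in the frame of fixture between -0.018 and 0.018 m and y of cover_plate in the frame of fixture between -0.008 and 0.008 m and angle between the y axis of cover_plate and the y axis of fixture, either way round below 0.12 rad and linear speed of cover_plate below 0.01 m/s and contact force between cover_plate and the fingers below 0.1 N); the robot touches nothing.
It fails at once if the other plate is moved by more than 30 mm (distance of spare_plate from where it was at the start of the episode above 0.03 m).
It fails at once if the screwdriver is moved by more than 30 mm (distance of screwdriver from where it was at the start of the episode above 0.03 m).
It fails at once if the pliers are moved by more than 30 mm (distance of pliers from where it was at the start of the episode above 0.03 m).
It fails at once if the spanner is moved by more than 30 mm (distance of spanner from where it was at the start of the episode above 0.03 m).
It fails at once if the tape roll is moved by more than 30 mm (distance of tape_roll from where it was at the start of the episode above 0.03 m).
It also fails if it takes over 53 s, if anything falls off the work surface, if the arm or the gripper's body presses on something with over 40 N, if the wrist force passes 120 N, or if a joint passes its speed limit or range.

## Working session

There is one attempt and no reset: what is moved stays moved. The work goes in short steps, each a Python script; the robot and the scene stay as the last script left them, time stands still between calls to the robot, and variables do not carry over. Pictures are saved under pics/ and viewed, at most 10 in all, crops included, and the job is handed in when it is done.

```bash
mkdir -p pics; cat > h.py <<'E'
import numpy as np, cv2
from bench import manip as m
def save(n,img): cv2.imwrite(f'pics/{n}.png',cv2.cvtColor(img,cv2.COLOR_RGB2BGR))
def cloud(cam,d,c):
    K=np.array(c["camera_matrix"]);k=c["k1"]
    v,u=np.mgrid[:480,:640]
    p=cv2.undistortPoints(np.stack([u,v],-1).reshape(-1,1,2).astype(float),K,np.array([k,0,0,0.])).reshape(480,640,2)
    P=np.dstack([p[...,0]*d,p[...,1]*d,d])
    return (P-np.array(c["t"]))@np.array(c["R"])
E
python3 - <<'E'
from h import *
for n in("top","scene"):
    c=m.get_calibration(n);r,d=m.grab_frame(n);save(n,r);np.savez(f'{n}.npz',r=r,P=cloud(n,d,c),d=d)
    for o in["fixture","cover_plate","spare_plate","cover_plate_handle","screwdriver","pliers","spanner","tape_roll"]:
        print(n,o,[(np.round(x["at"],3).tolist(),round(x["confidence"],2)) for x in m.look_for(n,o)])
print(m.current_time())
E
```

```text
top fixture []
top cover_plate [([0.335, -0.535, 0.011], 0.86), ([0.512, -0.184, 0.009], 0.74), ([0.477, -0.392, 0.01], 0.72)]
top spare_plate [([0.51, -0.189, 0.011], 0.96)]
top cover_plate_handle [([0.479, -0.393, 0.008], 0.88)]
top screwdriver [([0.478, -0.39, 0.012], 0.3)]
top pliers [([0.645, -0.353, 0.016], 0.72)]
top spanner [([0.722, -0.201, 0.01], 0.74)]
top tape_roll [([0.341, -0.234, 0.017], 0.82)]
scene fixture [([0.568, 0.039, 0.028], 0.96)]
scene cover_plate [([0.324, -0.541, 0.01], 0.87), ([0.458, -0.397, 0.015], 0.63)]
scene spare_plate [([0.483, -0.19, 0.008], 0.91)]
scene cover_plate_handle [([0.455, -0.405, 0.008], 0.94), ([0.326, -0.542, 0.009], 0.89)]
scene screwdriver [([0.385, 0.025, 0.013], 0.76)]
scene pliers [([0.647, -0.383, 0.01], 0.88)]
scene spanner []
scene tape_roll [([0.338, -0.235, 0.021], 0.67), ([0.388, 0.027, 0.015], 0.63)]
0.9
```

View pics/top.png

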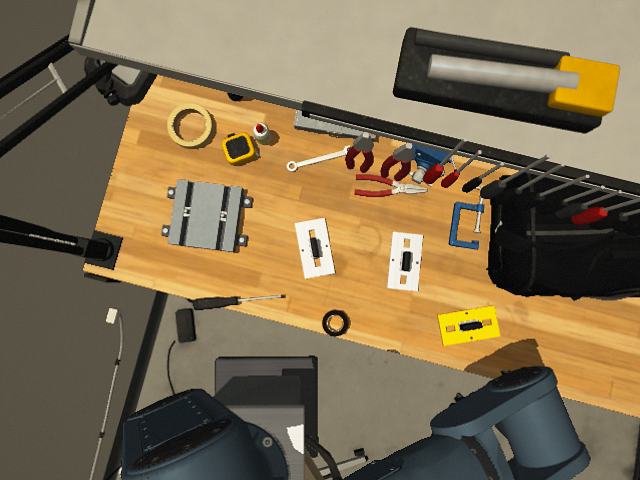

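View pics/scene.png

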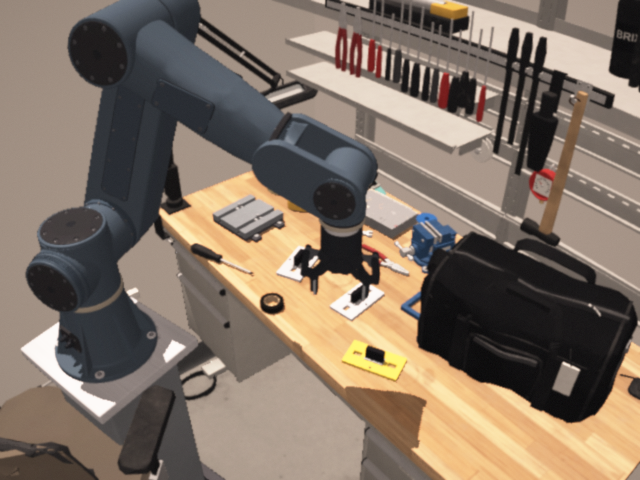

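The top view has three candidates: white plate A at (314,248), white plate B at (405,262) and a yellow look-alike at (469,326). The fixture is at (207,216). A and B differ only in slot spacing, so I'll check a close crop and measure both.

```bash
python3 - <<'E'
from h import *
z=np.load('top.npz');r,P=z['r'],z['P']
cv2.imwrite('pics/crop.png',cv2.resize(cv2.cvtColor(r[205:305,285:435],cv2.COLOR_RGB2BGR),None,fx=5,fy=5,interpolation=cv2.INTER_CUBIC))
cv2.imwrite('pics/fix.png',cv2.resize(cv2.cvtColor(r[165:265,150:270],cv2.COLOR_RGB2BGR),None,fx=5,fy=5,interpolation=cv2.INTER_CUBIC))
hsv=cv2.cvtColor(r,cv2.COLOR_RGB2HSV)
for n,(u0,u1,v0,v1) in dict(A=(285,345,205,290),B=(378,434,222,300)).items():
    mk=np.zeros(r.shape[:2],np.uint8);mk[v0:v1,u0:u1]=((hsv[v0:v1,u0:u1,1]<60)&(hsv[v0:v1,u0:u1,2]>140))
    k,l,s,_=cv2.connectedComponentsWithStats(mk);i=1+np.argmax(s[1:,4]);w=l==i
    q=P[w];(c,sz,a)=cv2.minAreaRect((q[:,:2]*1000).astype(np.float32))
    box=cv2.boxPoints((c,sz,a));R=np.array([np.cos(np.radians(a)),np.sin(np.radians(a))])
    L=R if sz[0]>sz[1] else np.array([-R[1],R[0]]);S=np.array([-L[1],L[0]])
    print(n,c,sz,a,'z',np.median(q[:,2]),'long',L)
    X=P[v0:v1,u0:u1].reshape(-1,3);h=hsv[v0:v1,u0:u1].reshape(-1,3);e=X[:,:2]*1000-c
    x,y=e@S,e@L
    o=(abs(x)<9)&(abs(y)<58)&(h[:,1]>80)&(h[:,2]>90)
    for sg in(-1,1):
        g=o&(sg*y>15);print('  slot',g.sum(),y[g].mean(),y[g].min(),y[g].max())
# fixture top
X=P[165:265,150:270].reshape(-1,3);g=abs(X[:,2]-.03)<.005
print('fix',g.sum(),np.median(X[g],0),cv2.minAreaRect((X[g][:,:2]*1000).astype(np.float32)))
g=(X[:,2]>.037)&(X[:,2]<.05);print('studs',(X[g]*1000).round().tolist())
E
```

```text
A (503.68670654296875, -187.70973205566406) (149.0348358154297, 70.20852661132812) 10.039031028747559 z 0.00898552865623078 long [0.98468923 0.17431901]
  slot 54 -28.25757917221255 -57.91833103853991 -15.107987321806313
  slot 43 42.596181024819195 30.62844535951873 51.817115958856284
B (487.3757019042969, -323.4095458984375) (213.16197204589844, 130.76763916015625) 84.67150115966797 z 0.008821219425257277 long [0.09286585 0.99567863]
  slot 72 -25.424065223231334 -35.47606078025468 -15.178832896810842<stdin>:17: RuntimeWarning: Mean of empty slice.
  ret = ret.dtype.type(ret / rcount)
Traceback (most recent call last):
ValueError: zero-size array to reduction operation minimum which has no identity
```

View pics/crop.png

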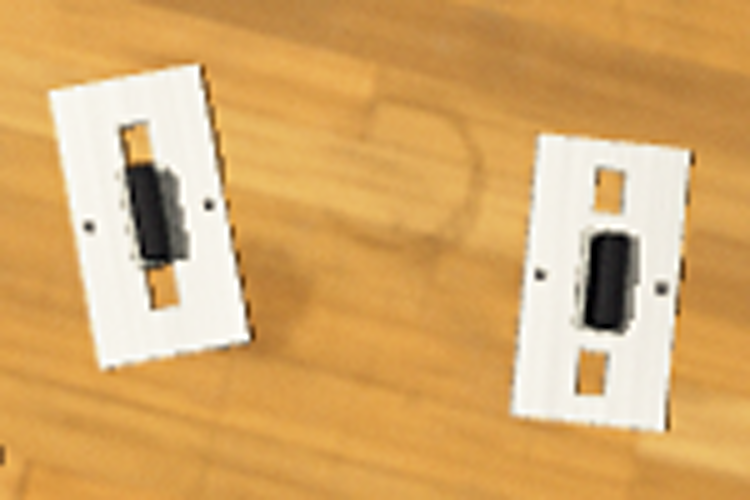

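View pics/fix.png

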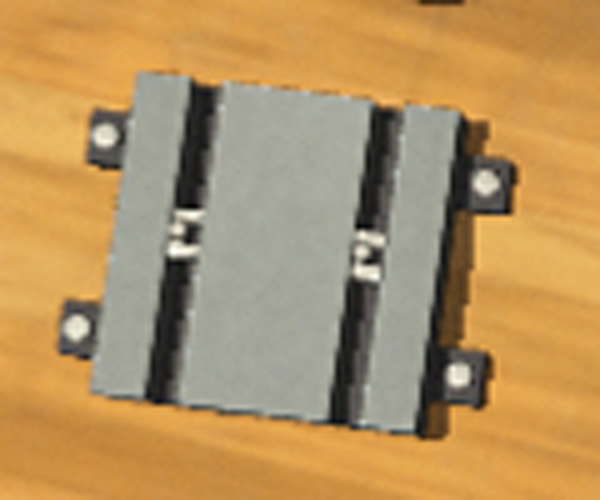

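The right plate, B at (405,262), has its slots well apart, about 84 mm by proportion. A's slots touch its handle, so A is the spare, and the yellow one is left alone. In the fixture crop the two studs show at about (186,232) and (368,256). Next I'll compute poses from the corner rays, then take a wrist look over B.

```bash
cat >> h.py <<'E'
def ray(c,px,z):
    K=np.array(c["camera_matrix"]);p=cv2.undistortPoints(np.array(px,float).reshape(-1,1,2),K,np.array([c["k1"],0,0,0.])).reshape(-1,2)
    R=np.array(c["R"]);t=np.array(c["t"]);o=-R.T@t;D=np.c_[p,np.ones(len(p))]@R
    return o+D*((z-o[2])/D[:,2])[:,None]
def down(yaw): # tool z down, tool y (closing) along world direction yaw
    y=np.array([np.cos(yaw),np.sin(yaw),0]);z=np.array([0,0,-1.]);return np.c_[np.cross(y,z),y,z]
E
python3 - <<'E'
from h import *
c=m.get_calibration("top")
f=lambda q,o:np.array(q)/5+o-.4
B=ray(c,f([(540,135),(690,152),(667,430),(512,413)],(285,205)),.008)
F=ray(c,f([(137,72),(462,108),(422,435),(92,392)],(150,165)),.03)
S=ray(c,f([(186,232),(368,256)],(150,165)),.036)
for n,X in(('B',B),('F',F)):
    d=X[0]-X[3]+X[1]-X[2];print(n,X.mean(0),np.linalg.norm(X-np.roll(X,1,0),axis=1),'yaw far',np.arctan2(d[1],d[0]))
print(S)
b=B.mean(0);d=B[0]-B[3]+B[1]-B[2];yl=np.arctan2(d[1],d[0])  # long axis
best=None
for yaw in(yl+np.pi/2,yl-np.pi/2):
    q=m.inverse_kinematics([b[0],b[1],.2],down(yaw));print(yaw,None if q is None else np.round(q,2))
    if q is not None and (best is None or abs(q[5])<abs(best[1][5])):best=(yaw,q)
p=[b[0]-.02,b[1],.26]
m.move_ptp(p,down(best[0]))
c=m.get_calibration("wrist");r,d=m.grab_frame("wrist");save("wrist1",r);np.savez('w1.npz',r=r,P=cloud("wrist",d,c))
print(m.current_time(),best[0],[(x["at"],x["confidence"]) for x in m.look_for("wrist","cover_plate_handle")])
import pickle;pickle.dump(c,open('w1.pkl','wb'))
E
```

```text
B [ 0.48040459 -0.39439836  0.008     ] [0.12860697 0.06939498 0.12818958 0.07107701] yaw far -0.11273821037526688
F [0.58888431 0.06150126 0.03      ] [0.14810336 0.15021006 0.1508031  0.15144962] yaw far -0.12137905403298317
[[0.59718108 0.10217222 0.036     ]
 [0.58543523 0.01943025 0.036     ]]
1.4580581164196298 [-0.76  0.53  1.5  -0.    1.11 -2.22]
-1.6835345371701633 [-0.76  0.53  1.5  -0.    1.11  0.92]
1.9083 -1.6835345371701633 [([0.3376, -0.536, 0.0118], 0.89), ([0.4842, -0.3953, 0.0097], 0.8)]
```

View pics/wrist1.png

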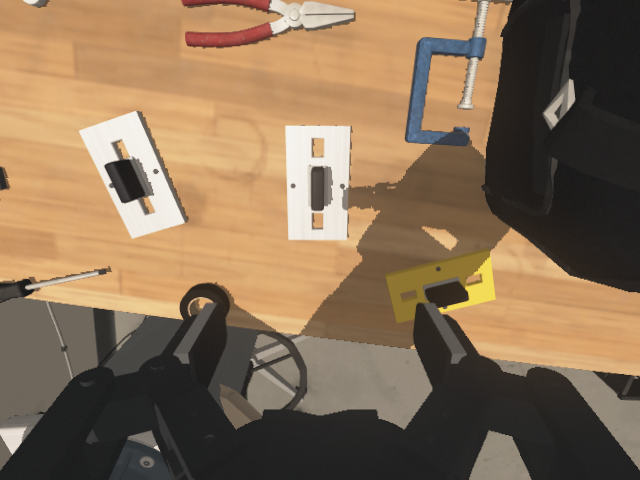

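The wrist view shows B squarely at (319,183), with slots at (318,147) and (317,222) well clear of the handle. That confirms the choice. Next comes a quick close look at the fixture before grasping.

```bash
python3 - <<'E'
from h import *;import pickle
c=pickle.load(open('w1.pkl','rb'))
B=ray(c,[(286,126),(351,126),(349,240),(289,240)],.008)
d=B[0]-B[3]+B[1]-B[2];print('B',B.mean(0),np.linalg.norm(B-np.roll(B,1,0),axis=1),np.arctan2(d[1],d[0]))
s=ray(c,[(318,147),(317,222)],.006);print(s.mean(0),np.linalg.norm(s[0]-s[1]))
for yaw in(-.121,np.pi-.121):
    for z in(.28,.08):
        q=m.inverse_kinematics([.589,.0615,z],down(yaw));print(yaw,z,None if q is None else np.round(q,2))
# look at the fixture squarely, closing direction across the slots
yaw=-.121-np.pi/2
m.move_ptp([.56,.0615,.24],down(yaw))
c=m.get_calibration("wrist");r,d=m.grab_frame("wrist");save("wrist2",r);pickle.dump((c,d,r),open('w2.pkl','wb'))
print(m.current_time())
E
```

```text
B [ 0.47680943 -0.39538325  0.008     ] [0.13022934 0.07011695 0.1302591  0.07218172] -0.10816723892080882
[ 0.47688311 -0.39390814  0.006     ] 0.08619751139790567
-0.121 0.28 [ 0.03  0.4   1.5  -0.    1.24  0.15]
-0.121 0.08 [ 0.03  0.64  1.66 -0.    0.84  0.15]
3.020592653589793 0.28 None
3.020592653589793 0.08 None
3.7167
```

View pics/wrist2.png

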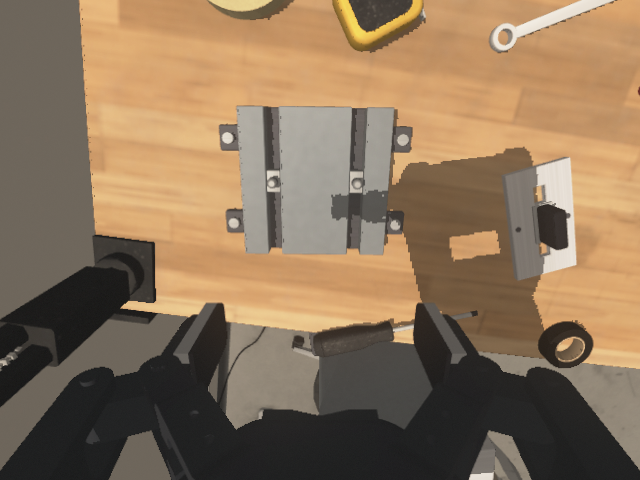

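Wrist view 2 shows the fixture top with corners at (238,107), (396,108), (383,254) and (247,254). The stud tips are at (275,183) and (358,183). Now I'll grasp.

```bash
python3 - <<'E'
from h import *;import pickle
c,d,r=pickle.load(open('w2.pkl','rb'))
F=ray(c,[(238,107),(396,108),(383,254),(247,254)],.03);v=F[0]-F[3]+F[1]-F[2]
S=ray(c,[(275,183),(358,183)],.042)
print('F',F.mean(0),np.linalg.norm(F-np.roll(F,1,0),axis=1),np.arctan2(v[1],v[0]));print(S,S.mean(0),np.linalg.norm(S[0]-S[1]),np.arctan2(*(S[0]-S[1])[[1,0]])-np.pi/2)
g=down(-1.681)
m.move_ptp([.478,-.395,.14],g)
m.move_l([.478,-.395,.034],max_speed=.12)
print('f',m.current_force())
m.set_gripper(0,60)
print('grip',m.current_grip_width(),m.current_grip_force(),m.current_ee_pos())
m.move_l([.478,-.395,.16],max_speed=.2)
print(m.current_grip_width(),m.current_grip_force(),m.current_force(),m.current_time())
r,d=m.grab_frame("scene");save("held",r[200:440,200:520])
E
```

```text
F [0.58527471 0.06167991 0.03      ] [0.14903638 0.14922884 0.14822491 0.14766728] -0.13913384965924788
[[0.59485256 0.10056193 0.042     ]
 [0.58501018 0.02030725 0.042     ]] [0.58993137 0.06043459 0.042     ] 0.08085596824326989 -0.12202992740993679
f [-0.94061204 -0.46295607  0.28200813]
grip 0.14983518474915025 59.79013681411743 [ 0.47808905 -0.39509866  0.03427168]
0.1542448918559868 58.62151265144348 [-0.18477997  1.27390146 -4.13221539] 7.9167
```

View pics/held.png

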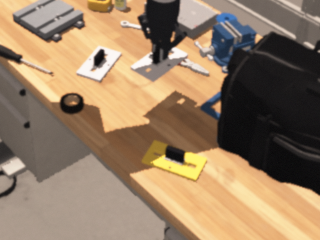

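The plate is held: grip width is 0.15 and it weighs about 4 N. Next I'll place it over the studs with a guarded descent, then search along the slot.

```bash
cat > place.py <<'E'
from h import *
yaw=-.124;ux=np.array([np.cos(yaw),np.sin(yaw)]);S=np.array([.5905,.0605]);g=down(yaw)
T0=44
def at(o,z): return [*(S+o*ux),z]
m.move_ptp(at(0,.12),g)
m.dwell(.1);f0=m.current_force();print('base',f0.round(2) if hasattr(f0,'round') else f0,m.current_time())
m.move_l(at(0,.084),max_speed=.1)
def push(o,z,lim=10):
    while True:
        f=m.current_force()[2]-f0[2]
        if f>lim or z<=.0615: return z,f
        z-=.001; m.move_l(at(o,z),max_speed=.05)
z,f=push(0,.084)
print('contact z',z,f,m.current_ee_pos(),m.current_time())
zc=z;best=None
for o in [0]+[s*k*.001 for k in range(1,9) for s in(1,)]+[-k*.001 for k in range(0,9)]:
    if zc<.070 or m.current_time()>T0: break
    m.move_l(at(o,zc),max_speed=.04)
    z,f=push(o,zc,8)
    p=m.current_ee_pos();print(f'{o:.3f} z{z:.4f} real{p[2]:.4f} f{f:.1f} lat{(np.array(m.current_force())-f0)[:2].round(1)} t{m.current_time():.1f}')
    if f>16: z+=.001
    if p[2]<.069: break
    zc=max(z,.0715)
print(m.current_ee_pos(),m.current_force(),m.current_grip_width(),m.current_grip_force(),m.current_time())
c=m.get_calibration("wrist");r,d=m.grab_frame("wrist");save("placed",r)
E
python3 place.py
```

```text
base [ 0.52  0.24 -4.02] 9.7833
contact z 0.06299999999999999 16.576562001436074 [0.5906918  0.06051217 0.06425436] 15.5417
[0.5906918  0.06051217 0.06425436] [-6.79948578  0.2631868  12.55506057] 0.15123358548188173 61.020163893699646 15.5417
```

View pics/placed.png

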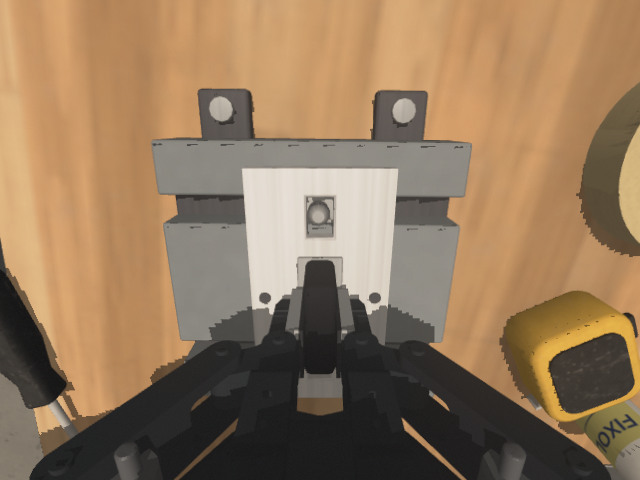

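It dropped at once. The TCP stands at 64.3 mm, 34 mm above the fixture top, which is the same height above the plate as at the grasp. The stud shows through the slot at (319,215). Next I'll hold briefly, release and move clear.

```bash
python3 - <<'E'
from h import *
m.dwell(.4)
p=np.array(m.current_ee_pos());m.move_l([p[0],p[1],.064],max_speed=.05);m.dwell(.3)
print(m.current_ee_pos(),m.current_force(),m.current_grip_force())
m.set_gripper(.6);m.dwell(.2)
m.move_l([p[0],p[1],.16],max_speed=.12)
m.move_l([p[0]-.1,p[1]-.03,.26],max_speed=.2)
c=m.get_calibration("wrist");r,d=m.grab_frame("wrist");save("final",r)
P=cloud("wrist",d,c);np.save('fin.npy',P)
print(m.current_grip_width(),m.current_force(),m.current_time())
E
```

```text
[0.59080857 0.06052741 0.06428316] [-2.36776988 -0.97399456  5.9484871 ] 59.97882664203644
0.6020550475661716 [-0.71881099  0.09701192 -0.3436855 ] 19.0667
```

View pics/final.png

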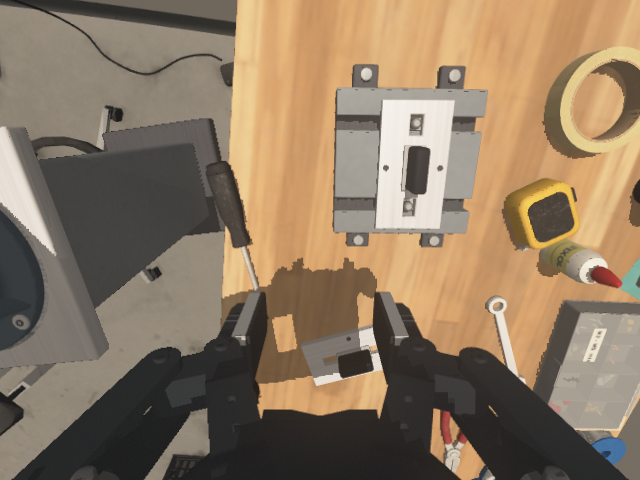

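The plate lies flat on the fixture at (417,165), with a stud in each slot at (417,122) and (409,207). The gripper is clear, so I'm handing in.

```bash
python3 -c "
from h import *
print(m.sign_off())"
```

```text
the job is handed in; nothing more can be done
None
```

The cover plate with the wider-spaced slots dropped over both studs at once, was held until home and flat, then released; the job was handed in with the arm clear at about 19 s on the robot clock, and the result of the judging was not reported.

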